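# Load the thread winder and hold its sprung tensioner back

## Robot

A 6-joint arm with a two-finger parallel gripper is mounted at the origin on a cart in front of the work surface, level with it; the furniture and walls round the work are solid. World frame = base frame: x ahead of the robot, y to its left, z up, the work surface at z = 0. Lengths are in m, angles in rad, forces in N, time in s.
With the tool pointing down it reaches from about 0.425 to 0.95 m from the base axis. Payload 3.5 kg.
Tool frame: the origin (TCP) lies midway between the tips of the shut fingers; the grasp point (between the pads) lies 19 mm behind it (env.grasp_offset is the distance from the TCP to the grasp point, in m); z points along the fingers, y is the line along which they close (so a half turn about z gives the same grasp; the last joint's range is limited). The gripper opens to 85 mm and grips with 20 to 120 N. Pads are 22 mm wide; open, the fingers measure 114 mm over their backs; the gripper's body (76 mm by 85 mm) begins 54 mm behind the grasp point. The pads swing forward as they close: fully open they stand 13 mm farther back than shut.
Start: joints at [1.08, 0.286, 1.577, -0, 1.279, -0.15], TCP at [0.226, 0.636, 0.231] pointing down, gripper open.
Joint ranges: [-2.77, 2.77], [-0.9, 2.22], [0.21, 2.48], [-1.53, 4.67], [0.24, 2.81], [-2.84, 2.84]. Speed limits (rad/s): [2.79, 2.79, 3.14, 3.14, 3.14, 3.14].

## Interface

Orientations are given as [roll, pitch, yaw] about the fixed x, y, z axes, in that order (R = Rz(yaw) Ry(pitch) Rx(roll)).
In Python, from station import monitor, viewer, job_done, env gives the robot as it stands.
- The arm moves only by the tool play_rows, never from a script. Its argument "moves" is a list of rows, each an object with "slide": the shift along the tool's x, y, z each as a share of 1 m, from -1 to 1, a list of three; "rot": the turn, a rotation vector about the tool's x, y, z each as a share of 90 degrees, from -1 to 1, a list of three; "hand": the opening, from 0 (shut) to 1 (fully open). In form: [{"slide": [tx, ty, tz], "rot": [ax, ay, az], "hand": hand}, ...]. A call has 1 to 10 rows; each row is the pose to reach, as a shift and turn from the pose commanded when the call began, along the tool's axes at that moment; what a row does not reach only later rows make up. A row lasts 1/10 s, in which the tool goes at most 50 mm and 8.59 degrees, less where a joint would pass 70% of its speed; a pose out of reach is approached as far as the arm can. A call with a number of a shift or a turn outside -1 to 1 is refused whole. A call with a gripper value outside its range is refused whole. The fingers move at their own pace and stop on an object; the grip force is fixed at half the most. Time passes only in rows, so rows that repeat a pose let the fingers close. It gives the time, the measured TCP pose, the force, the opening and the grip force at its end, in the units of the state.
- monitor.read_state(): the state, without advancing time (a new reading comes with each control period).
- viewer.read_camera(name): name is "scene" or "top" or "wrist"; returns a dict with "frame" (420x560x3 uint8, red, green, blue), "depth" (420x560 float32, m along the optical axis (not along the pixel's ray), 0 where there is no reading), "intrinsics" (3x3 intrinsics, pixels), "world_from_camera" (4x4, takes a point from camera to world coordinates); the wrist camera has in their place "mount" (4x4, takes a point from camera to tool coordinates, whose origin is the TCP and whose axes are the flange's). Camera axes: x right, y down, z forward; pixel columns grow to the right and rows downward; lengths in m; the calibration is good to about 2 mm. A picture is of the moment at which its call begins: read the wrist's pose just before it.
- job_done(): hands the job in; it is judged then, once.
Trained networks look in the newest picture that a camera, given by its name, has taken for a name from the list of things; names that differ only in an ending like _2 or _b are one class to them, and where a whole thing is asked for, a point or a joint stands for the part that bears it (a point fixed in the world has none). Each returns a list of dicts, best first, with "p" (0 to 1); they miss things now and then, are a little off and sometimes report something else, mostly with a low value. They report only what shows in the picture. A call takes as long as a camera call.
- viewer.look_for(target, camera): "rect" ([centre column, centre row, width, height] in pixels, round what is visible of it).
- viewer.trace(target, camera): "region" (420x560 bool, what is visible of it) and "rect" ([centre column, centre row, width, height] in pixels, round what is visible of it).
The state is a dict: "time_s": time; "joints": joint angles; "qd": joint speeds; "joint_torque": joint torques, N m; "eef_pos": TCP position; "tool_rot": TCP orientation; "wrist_force": force on the tool from outside, world axes, zero at the start; "wrist_torque": the same for the moment, N m; "grip_width": finger opening in m; "grip_force": force on a finger pad.
Only numpy, scipy, OpenCV 4.12 (cv2) and the standard library are available. Lean on these libraries where they do the work, as an engineer would, in place of code of your own. Each camera call takes 0.05 s, during which the arm holds its last target. There are 200 camera calls.

## Task

Get the little thread winder ready for threading: stand the loose spool of thread upright in the winder's round cup and let go of it. Then push the sprung tensioner arm back by its idler roller until its ratchet has clicked, and a centimetre or two farther at the roller so that the arm is off the pawl but still short of its end stop; finish there with the gripper still holding the arm back against its spring. Leave the spool in its cup and the glue bottle, paint pot and cutters where they are.

Things in the scene. Friction and masses are not known exactly. Their poses are not given: they have to be found in the camera images.
- winder: Thread winder fixed in place, its underside 3 mm above the table, level with the green cutting mat's top: plywood plate 220 (x) x 210 (y) x 12 mm. Origin: centre of underside, z up, x away from the robot at yaw 0. On it: spool cup, fixed wooden take-up bobbin (28 mm wide, top at z 57 mm, at x +65 y +85 mm), tensioner arm, two steel pins either side of the arm bar (rest and end stop, tops at z 33 mm), sprung pawl slider at the -x edge.
- spool_cup (a point): Centre of the inner floor of the spool cup, at x -20, y +72 mm in the winder's frame, 18 mm above the table. Inside diameter 32 mm, outside 38 mm; the rim stands 8 mm above this floor.
- tension_arm (a joint): Angle (rad) of the tensioner arm about its upright pivot: 0 sprung rest, positive counter-clockwise from above (roller towards +y of the winder), end stop 0.95. Spring force at the roller: 2.6 N at 0, 7 N at 0.6, 9.4 N at 0.9, some 2 N more while the pawl is lifted from about 0.16 to 0.4. The pawl clicks in at about 0.54; let go, the arm settles on it at 0.525. Hold it at 0.57 to 0.90.
- idler (a point): Axis of the idler roller at the tensioner arm's free end, halfway up, 49 mm above the table. The roller is an upright black cylinder 20 mm in diameter, from 29 to 69 mm above the table, fixed to the arm 100 mm from the pivot; the arm bar below is 14 mm wide, its top 27 mm above the table. At rest it lies at x +53, y -66 mm in the winder's frame.
- pivot_axis (a point): On the upright pivot axis of the tensioner arm (x -30, y -10 mm in the winder's frame), 49 mm above the table, level with the idler point. The pivot post's top is 51 mm above the table.
- pawl (a joint): Travel (m) of the sprung pawl slider: 0 fully forward, growing up to 0.015 as the arm's catch pin pushes it back; it snaps forward again to 0 with the click.
- spool: Spool of dark rigging thread with wooden flanges, 25 mm in diameter, 29 mm high, 18 g, standing loose on the 3 mm cutting mat, left of the winder. Origin at the centre of its underside, z up.
- glue_bottle: Small glue bottle with a tall black cap, 23 x 32 x 83 mm, standing; origin at the centre of its underside. Leave it alone.
- paint_pot: Green paint pot with a white lid, 32 mm in diameter, 38 mm high, standing; origin at the centre of its underside. Leave it alone.
- cutters: Side cutters with red sleeves, 42 x 110 x 13 mm, lying; origin at the centre of the underside. Leave them alone.

How it is judged:
By the outcome, as a careful person would: the job done as asked, in the order asked, and still so for the second after the job is handed in, while the arm keeps its last pose, push and grip.
It also fails if it takes over 48 s, if anything falls off the work surface, if the arm or the gripper's body presses on something with over 40 N, if the wrist force passes 120 N, or if a joint passes its speed limit or range.

## Working session

There is one attempt and no reset: what is moved stays moved. The work goes in short steps, Python scripts to look and compute and a tool call to move; the robot and the scene stay as the last step left them, time stands still between calls to the robot, and variables do not carry over. Pictures are saved under pics/ and viewed, at most 10 in all, crops included, and the job is handed in when it is done.

Besides the shell and the picture viewer there is one more tool, called by a JSON object that holds its "name" and its "arguments". play_rows: Moves the arm, as the interface text tells. Its arguments: {"type":"object","properties":{"moves":{"type":"array","items":{"type":"object","properties":{"slide":{"type":"array","items":{"type":"number"}},"rot":{"type":"array","items":{"type":"number"}},"hand":{"type":"number"}}}}},"required":["moves"]}

```bash
mkdir -p pics
cat > h.py <<'E'
import numpy as np, cv2
from station import monitor, viewer, job_done, env
from scipy.spatial.transform import Rotation as R
def cam(n):
    s=monitor.read_state(); c=viewer.read_camera(n)
    if n=="wrist":
        T=np.eye(4); T[:3,:3]=R.from_euler('xyz',s['tool_rot']).as_matrix(); T[:3,3]=s['eef_pos']
        c['world_from_camera']=T@np.array(c['mount'])
    return c
def cloud(c):
    d=c['depth'];K=np.array(c['intrinsics']);v,u=np.mgrid[:d.shape[0],:d.shape[1]]
    P=np.stack([(u-K[0,2])/K[0,0]*d,(v-K[1,2])/K[1,1]*d,d],-1)
    W=np.array(c['world_from_camera']);return P@W[:3,:3].T+W[:3,3]
def proj(c,p):
    W=np.linalg.inv(c['world_from_camera']);q=W[:3,:3]@p+W[:3,3];q=np.array(c['intrinsics'])@q;return q[:2]/q[2]
def save(c,n): cv2.imwrite('pics/'+n,c['frame'][:,:,::-1])
E
python3 - <<'E'
from h import *
s=monitor.read_state();print({k:np.round(v,3) for k,v in s.items()})
for n in ['top','scene']:
    c=cam(n);save(c,n+'0.png');P=cloud(c)
    for t in ['winder','spool_cup','idler','pivot_axis','spool','glue_bottle','paint_pot','cutters']:
        for r in viewer.trace(t,n)[:2]:
            m=r['region']&(c['depth']>0);q=P[m]
            if len(q): print(n,t,round(r['p'],2),np.round(r['rect']),np.round(np.median(q,0),3),np.round(np.percentile(q,[2,98],axis=0),3).tolist())
E
```

```text
{'time_s': np.float64(0.0), 'joints': array([ 1.08 ,  0.287,  1.578, -0.   ,  1.279, -0.15 ]), 'qd': array([ 0.001,  0.   , -0.001,  0.001, -0.001,  0.001]), 'joint_torque': array([-1.0000e-03, -4.0598e+01, -2.9262e+01, -0.0000e+00,  6.0000e-03,
       -0.0000e+00]), 'eef_pos': array([0.225, 0.636, 0.23 ]), 'tool_rot': array([-3.139, -0.   ,  2.801]), 'wrist_force': array([ 0.14 , -0.462, -0.027]), 'wrist_torque': array([0.01 , 0.005, 0.011]), 'grip_force': np.float64(0.0), 'grip_width': np.float64(0.085)}
top winder 0.74 [290. 201.  64.  62.] [0.602 0.013 0.015] [[0.494, -0.093, 0.005], [0.714, 0.118, 0.049]]
top spool_cup 0.57 [292. 203.  65.  67.] [0.602 0.013 0.015] [[0.495, -0.089, 0.006], [0.711, 0.115, 0.049]]
top idler 0.48 [300. 205.  16.  40.] [ 0.611 -0.02   0.03 ] [[0.538, -0.05, 0.018], [0.67, 0.009, 0.073]]
top pivot_axis 0.7 [304. 201.  19.  43.] [ 0.624 -0.024  0.03 ] [[0.535, -0.054, 0.014], [0.674, 0.009, 0.073]]
top spool 0.42 [227. 205.  10.  14.] [0.592 0.249 0.031] [[0.581, 0.238, 0.009], [0.603, 0.258, 0.038]]
top glue_bottle 0.6 [227. 160.   9.   6.] [0.751 0.
[... 567 characters left out ...]
-0.058, 0.016], [0.672, 0.014, 0.072]]
scene pivot_axis 0.58 [292. 229.  56.  21.] [ 0.641 -0.038  0.031] [[0.543, -0.058, 0.017], [0.675, 0.003, 0.072]]
scene spool 0.5 [249. 197.   7.   9.] [0.589 0.241 0.024] [[0.58, 0.233, 0.006], [0.603, 0.255, 0.035]]
scene glue_bottle 0.43 [285. 174.  10.  27.] [0.753 0.254 0.036] [[0.743, 0.242, 0.001], [0.814, 0.358, 0.086]]
scene paint_pot 0.47 [186. 177.  12.  15.] [0.461 0.448 0.026] [[0.448, 0.437, 0.003], [0.478, 0.469, 0.04]]
scene paint_pot 0.32 [292. 228.  59.  20.] [ 0.64 -0.03  0.03] [[0.542, -0.058, 0.014], [0.699, 0.008, 0.072]]
scene cutters 0.61 [354. 317.  35.  27.] [ 0.584 -0.352  0.011] [[0.565, -0.4, 0.003], [0.601, -0.302, 0.015]]
```

{"name": "play_rows", "arguments": {"moves": [{"slide": [-0.04,-0.02,0],"rot": [0,0,0],"hand": 1},{"slide": [-0.476,-0.243,0.03],"rot": [0,0,0],"hand": 0.7},{"slide": [-0.476,-0.243,0.03],"rot": [0,0,0],"hand": 0.7},{"slide": [-0.476,-0.243,0.03],"rot": [0,0,0],"hand": 0.7},{"slide": [-0.476,-0.243,0.03],"rot": [0,0,0],"hand": 0.7},{"slide": [-0.476,-0.243,0.03],"rot": [0,0,0],"hand": 0.7},{"slide": [-0.476,-0.243,0.03],"rot": [0,0,0],"hand": 0.7},{"slide": [-0.476,-0.243,0.03],"rot": [0,0,0],"hand": 0.7},{"slide": [-0.476,-0.243,0.03],"rot": [0,0,0],"hand": 0.7},{"slide": [-0.476,-0.243,0.03],"rot": [0,0,0],"hand": 0.7}]}}

```text
time_s: 1.9
eef_pos: [0.5664, 0.2759, 0.204]
tool_rot: [3.141, 0.0, 2.801]
wrist_force: [0.3, -0.0, 0.7]
grip_width: 0.0597
grip_force: 0.0
```

```bash
cat > m.py <<'E'
from h import *
# spool fit from wrist view
c=cam('wrist');save(c,'w1.png');P=cloud(c);s=monitor.read_state()
print(np.round(s['eef_pos'],4),np.round(s['tool_rot'],4),np.round(s['joints'],2))
m=(np.hypot(P[...,0]-.592,P[...,1]-.248)<.035)&(P[...,2]>.028)&(P[...,2]<.045)&(c['depth']>0)
q=P[m];print(len(q))
if len(q):
    (x,y),r=cv2.minEnclosingCircle((q[:,:2]*1000).astype(np.float32));print('spool',x,y,r,np.median(q[:,2]))
for r in viewer.look_for('spool','wrist')[:3]: print(r, P[int(r['rect'][1]),int(r['rect'][0])])
E
python3 m.py
```

```text
[0.5712 0.27   0.2034] [-3.1391  0.0052  2.7955] [ 0.28  0.21  1.72 -0.01  1.21 -0.94]
388
spool 592.6911010742188 248.18775939941406 12.501899719238281 0.03251702569508111
{'rect': [261.2, 217.8, 26.5, 24.8], 'p': 0.8} [0.58911684 0.25079845 0.03230245]
```

View pics/w1.png

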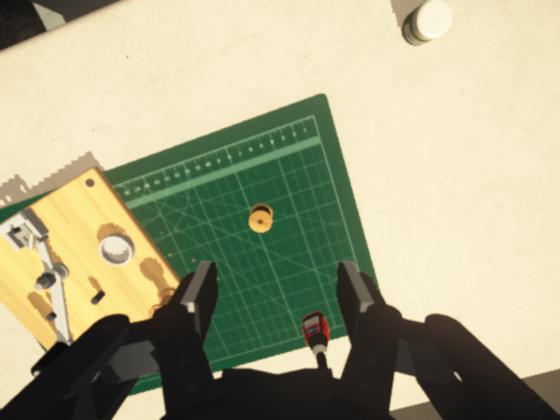

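{"name": "play_rows", "arguments": {"moves": [{"slide": [-0.02,-0.01,0.04],"rot": [0,0,0],"hand": 0.6},{"slide": [-0.024,-0.011,0.08],"rot": [0,0,0],"hand": 0.6},{"slide": [-0.024,-0.011,0.11],"rot": [0,0,0],"hand": 0.6},{"slide": [-0.024,-0.011,0.11],"rot": [0,0,0],"hand": 0.6}]}}

```text
time_s: 2.4
eef_pos: [0.5798, 0.2584, 0.0879]
tool_rot: [-3.135, -0.01, 2.801]
wrist_force: [-0.6, -0.3, -0.4]
grip_width: 0.051
grip_force: 0.0
```

```bash
python3 m.py
python3 - <<'E'
from h import *
c=cam('wrist');s=monitor.read_state();P=cloud(c);print(s['eef_pos'],s['grip_width'])
q=P[(np.hypot(P[...,0]-.592,P[...,1]-.248)<.035)&(P[...,2]>.028)&(P[...,2]<.045)&(c['depth']>0)]
(x,y),r=cv2.minEnclosingCircle((q[:,:2]*1000).astype(np.float32));print('spool',x,y,r)
d=np.array([x/1000,y/1000,0.014])-s['eef_pos'];print('tool shift',R.from_euler('xyz',s['tool_rot']).as_matrix().T@d)
q=P[(np.hypot(P[...,0]-.582,P[...,1]-.082)<.035)&(P[...,2]>.021)&(P[...,2]<.031)&(c['depth']>0)]
if len(q)>20:(x,y),r=cv2.minEnclosingCircle((q[:,:2]*1000).astype(np.float32));print('cup',len(q),x,y,r)
E
```

```text
[0.5818 0.2592 0.0913] [-3.1384 -0.005   2.8012] [ 0.26  0.35  1.77  0.    1.03 -0.97]
892
spool 592.7979736328125 248.0415802001953 12.607131004333496 0.032591404133609184
{'rect': [267.5, 245.0, 39.6, 47.3], 'p': 0.89} [0.58721699 0.24892348 0.03185883]
[0.58487592 0.26000951 0.09571194] 0.05149372708658548
spool 592.7753295898438 247.99691772460938 12.789896011352539
tool shift [-0.01127834 -0.008817    0.08172272]
cup 946 572.7958374023438 78.68628692626953 19.815963745117188
```

{"name": "play_rows", "arguments": {"moves": [{"slide": [-0.011,-0.0085,0.01],"rot": [0,0,0],"hand": 0.6},{"slide": [-0.011,-0.0085,0.03],"rot": [0,0,0],"hand": 0.6},{"slide": [-0.011,-0.0085,0.03],"rot": [0,0,0],"hand": 0.6},{"slide": [-0.011,-0.0085,0.03],"rot": [0,0,0],"hand": 0.6}]}}

```text
time_s: 2.95
eef_pos: [0.5921, 0.2472, 0.0645]
tool_rot: [3.141, 0.001, 2.801]
wrist_force: [-0.8, -0.8, 0.7]
grip_width: 0.0513
grip_force: 0.0
```

Run:
```python
from h import *
for i in range(3):
    s=monitor.read_state();print(s['eef_pos'],s['tool_rot'])
    c=cam('wrist');P=cloud(c)
    q=P[(np.hypot(P[...,0]-.592,P[...,1]-.248)<.035)&(P[...,2]>.028)&(P[...,2]<.045)&(c['depth']>0)]
    (x,y),r=cv2.minEnclosingCircle((q[:,:2]*1000).astype(np.float32));print('spool',x,y,r)
save(c,'w2.png')
```

```text
[0.59211115 0.24718224 0.06452019] [3.14126064e+00 6.64757461e-04 2.80060498e+00]
spool 592.6898803710938 247.87374877929688 12.666032791137695
[0.59248896 0.24738929 0.06508165] [3.14060005e+00 1.61696343e-03 2.80061137e+00]
spool 592.462890625 247.87294006347656 12.79472827911377
[0.59260438 0.24757082 0.06532525] [3.14028725e+00 2.06548081e-03 2.80084776e+00]
spool 592.6030883789062 247.91493225097656 12.636311531066895
```

View pics/w2.png

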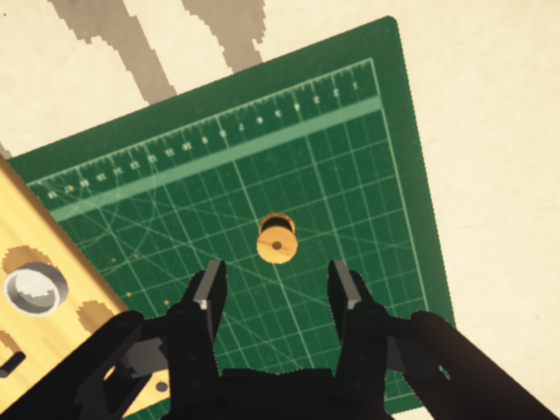

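{"name": "play_rows", "arguments": {"moves": [{"slide": [0,0,0.03],"rot": [0,0,0],"hand": 0.6},{"slide": [0,0,0.051],"rot": [0,0,0],"hand": 0.6},{"slide": [0,0,0.051],"rot": [0,0,0],"hand": 0.6},{"slide": [0,0,0.051],"rot": [0,0,0],"hand": 0.6},{"slide": [0,0,0.051],"rot": [0,0,0],"hand": 0},{"slide": [0,0,0.051],"rot": [0,0,0],"hand": 0},{"slide": [0,0,0.051],"rot": [0,0,0],"hand": 0},{"slide": [0,0,0.051],"rot": [0,0,0],"hand": 0},{"slide": [0,0,0.051],"rot": [0,0,0],"hand": 0}]}}

```text
time_s: 4.0
eef_pos: [0.5933, 0.2479, 0.0151]
tool_rot: [3.139, 0.003, 2.801]
wrist_force: [0.4, 0.3, 6.1]
grip_width: 0.0222
grip_force: 59.3
```

{"name": "play_rows", "arguments": {"moves": [{"slide": [0,0,-0.03],"rot": [0,0,0],"hand": 0},{"slide": [0,0,-0.07],"rot": [0,0,0],"hand": 0},{"slide": [-0.02,-0.05,-0.085],"rot": [0,0,0],"hand": 0},{"slide": [-0.02,-0.09,-0.085],"rot": [0,0,0],"hand": 0},{"slide": [-0.02,-0.09,-0.085],"rot": [0,0,0],"hand": 0},{"slide": [-0.02,-0.09,-0.085],"rot": [0,0,0],"hand": 0},{"slide": [-0.02,-0.09,-0.085],"rot": [0,0,0],"hand": 0}]}}

```text
time_s: 4.7
eef_pos: [0.5803, 0.1564, 0.0976]
tool_rot: [3.141, -0.0, 2.801]
wrist_force: [0.3, 0.4, -0.6]
grip_width: 0.0226
grip_force: 59.0
```

```bash
cat > cup.py <<'E'
from h import *
for i in range(3):
    s=monitor.read_state();c=cam('wrist');P=cloud(c);ok=c['depth']>0
    q=P[(np.hypot(P[...,0]-.576,P[...,1]-.08)<.03)&(P[...,2]>.022)&(P[...,2]<.031)&ok]
    q2=P[(np.hypot(P[...,0]-.576,P[...,1]-.08)<.03)&(P[...,2]>.0165)&(P[...,2]<.02)&ok]
    if len(q)>5:
        (x,y),r=cv2.minEnclosingCircle((q[:,:2]*1000).astype(np.float32))
        from scipy.optimize import least_squares
        f=least_squares(lambda v:np.hypot(*(q[:,:2]-v).T)-.0175,[x/1000,y/1000],loss='soft_l1',f_scale=.001).x
        print('cup',len(q),x,y,r,f,'pos',s['eef_pos'],s['tool_rot'])
    if len(q2)>5: print('floor',len(q2),q2.mean(0))
# spool in the hand
T=R.from_euler('xyz',s['tool_rot']);L=T.inv().apply(P.reshape(-1,3)-s['eef_pos']).reshape(P.shape)
for r in viewer.trace('spool','wrist')[:2]:
    m=r['region']&ok; print('spool',r['p'],r['rect'],np.round(np.percentile(L[m],[2,50,98],axis=0),4).tolist())
save(c,'w3.png')
E
python3 cup.py
```

```text
cup 740 572.813720703125 78.56449127197266 19.21061897277832 [0.57261436 0.07928272] pos [0.5802511  0.15642873 0.09761051] [ 3.14142866e+00 -3.38386247e-04  2.80103549e+00]
floor 1366 [0.57333348 0.07915186 0.0183531 ]
cup 747 573.2176513671875 78.94312286376953 19.17821502685547 [0.57265512 0.07928127] pos [0.5803051  0.15673603 0.09755891] [ 3.14153756e+00 -3.41379041e-04  2.80171920e+00]
floor 1335 [0.57377693 0.07923902 0.01841118]
cup 747 572.71044921875 78.59807586669922 19.21048927307129 [0.57265964 0.07921541] pos [0.58031951 0.15688012 0.09752948] [-3.14159174e+00 -3.75976158e-04  2.80205495e+00]
floor 1330 [0.57398222 0.07907489 0.01836101]
spool 0.93 [277.0, 275.4, 49.6, 67.6] [[-0.0105, -0.0098, -0.0186], [0.0054, 0.0008, -0.0171], [0.0122, 0.0109, 0.0094]]
```

View pics/w3.png

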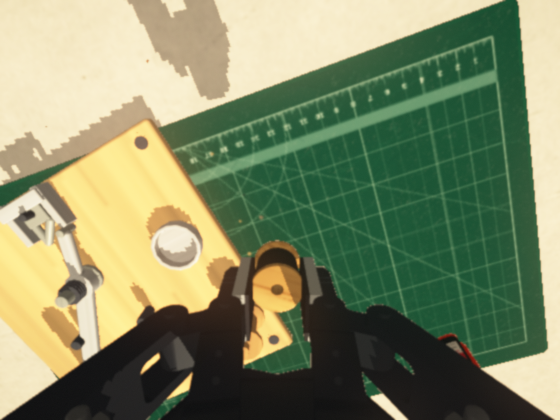

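{"name": "play_rows", "arguments": {"moves": [{"slide": [-0.01,-0.04,0],"rot": [0,0,0],"hand": 0},{"slide": [-0.019,-0.076,0.01],"rot": [0,0,0],"hand": 0},{"slide": [-0.019,-0.076,0.04],"rot": [0,0,0],"hand": 0},{"slide": [-0.019,-0.076,0.045],"rot": [0,0,0],"hand": 0},{"slide": [-0.019,-0.076,0.045],"rot": [0,0,0],"hand": 0},{"slide": [-0.019,-0.076,0.045],"rot": [0,0,0],"hand": 0}]}}

```text
time_s: 5.5
eef_pos: [0.5735, 0.0788, 0.0536]
tool_rot: [3.141, 0.001, 2.802]
wrist_force: [-0.6, 1.5, 0.8]
grip_width: 0.0226
grip_force: 59.0
```

```bash
cat > cup2.py <<'E'
from h import *
s=monitor.read_state();c=cam('wrist');P=cloud(c);ok=c['depth']>0
T=R.from_euler('xyz',s['tool_rot']);L=T.inv().apply(P.reshape(-1,3)-s['eef_pos']).reshape(P.shape)
m=viewer.trace('spool','wrist')[0]['region']&ok
t=L[m];t=t[(t[:,2]<-.0145)]
(x,y),r=cv2.minEnclosingCircle((t[:,:2]*1000).astype(np.float32));print('top flange in tool mm',x,y,r,np.median(t[:,2]),len(t))
w=T.apply([x/1000,y/1000,0])+s['eef_pos'];print('spool world',w,'pos',s['eef_pos'],s['tool_rot'])
print('shift tool',T.inv().apply(np.array([.5728,.0791,0])-w)[:2])
for n in ['wrist','top','scene']:
  cc=cam(n)
  cc['depth']>0
save(c,'w4.png')
E
python3 cup2.py
```

```text
top flange in tool mm 0.13684144616127014 0.5851707458496094 13.078947067260742 -0.017546669043560385 1921
spool world [0.57358601 0.07939874 0.05357739] pos [0.57352021 0.0788014  0.05357732] [3.14124207e+00 9.91582145e-04 2.80215353e+00]
shift tool [ 0.00069482 -0.00056219]
```

View pics/w4.png

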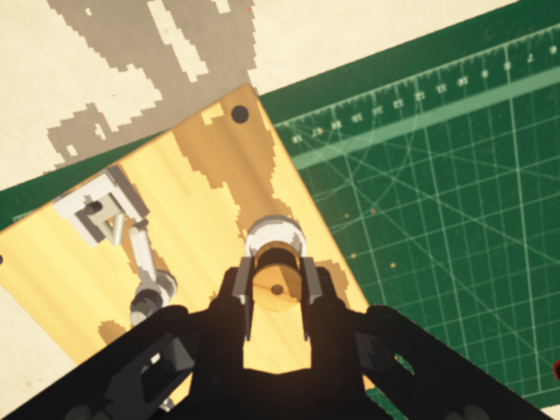

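{"name": "play_rows", "arguments": {"moves": [{"slide": [0.0005,-0.0005,0.012],"rot": [0,0,0],"hand": 0},{"slide": [0.0005,-0.0005,0.0235],"rot": [0,0,0],"hand": 0},{"slide": [0.0005,-0.0005,0.0235],"rot": [0,0,0],"hand": 0},{"slide": [0.0005,-0.0005,0.0235],"rot": [0,0,0],"hand": 0}]}}

```text
time_s: 6.15
eef_pos: [0.5722, 0.0777, 0.0286]
tool_rot: [-3.142, -0.0, 2.801]
wrist_force: [0.3, 1.1, 0.2]
grip_width: 0.0221
grip_force: 62.6
```

{"name": "play_rows", "arguments": {"moves": [{"slide": [0,0,0],"rot": [0,0,0],"hand": 0.4},{"slide": [0,0,0],"rot": [0,0,0],"hand": 0.55},{"slide": [0,0,0],"rot": [0,0,0],"hand": 0.55},{"slide": [0,0,0],"rot": [0,0,0],"hand": 0.55},{"slide": [0,0,-0.04],"rot": [0,0,0],"hand": 0.55},{"slide": [0,0,-0.08],"rot": [0,0,0],"hand": 0.55},{"slide": [0,0,-0.1],"rot": [0,0,0],"hand": 0.55},{"slide": [0,0,-0.1],"rot": [0,0,0],"hand": 0.55},{"slide": [0,0,-0.1],"rot": [0,0,0],"hand": 0.55}]}}

```text
time_s: 7.05
eef_pos: [0.5719, 0.0777, 0.129]
tool_rot: [-3.142, -0.0, 2.801]
wrist_force: [-0.3, 0.3, 0.1]
grip_width: 0.0466
grip_force: 0.0
```

```bash
cat > idl.py <<'E'
from h import *
import sys
s=monitor.read_state();print(s['eef_pos'],s['tool_rot'],s['joints'].round(2) if hasattr(s['joints'],'round') else s['joints'])
for n in ['wrist','top','scene']:
    c=cam(n);P=cloud(c);ok=c['depth']>0
    for nm,ctr,rad,z0,z1 in [('spool top',(.573,.079),.03,.043,.052),('roller top',(.648,-.058),.05,.064,.073),('post top',(.563,-.003),.03,.046,.056)]:
        q=P[(np.hypot(P[...,0]-ctr[0],P[...,1]-ctr[1])<rad)&(P[...,2]>z0)&(P[...,2]<z1)&ok]
        if len(q)>3:
            (x,y),r=cv2.minEnclosingCircle((q[:,:2]*1000).astype(np.float32));print(n,nm,len(q),round(x,1),round(y,1),round(r,1),np.percentile(q[:,2],[5,50,95]).round(4))
    if n=='wrist':save(c,'w5.png')
E
python3 idl.py
```

```text
[0.57194522 0.07767862 0.12900831] [-3.14156394e+00 -3.13713405e-05  2.80080624e+00] [-0.04  0.18  1.9  -0.    1.06 -1.27]
wrist spool top 766 572.1 78.2 12.9 [0.0465 0.0477 0.0487]
wrist roller top 116 666.3 -48.8 8.7 [0.0689 0.0698 0.0724]
wrist post top 148 576.2 -3.8 5.0 [0.0467 0.0512 0.0525]
top roller top 20 666.0 -44.5 9.8 [0.0649 0.0681 0.0719]
top post top 7 574.4 -4.7 6.6 [0.0465 0.0516 0.0553]
scene spool top 35 571.2 76.2 14.0 [0.0455 0.048  0.0513]
scene roller top 32 663.7 -47.3 12.9 [0.0649 0.0682 0.0719]
scene post top 12 574.3 -8.5 8.4 [0.0464 0.0507 0.0537]
```

View pics/w5.png

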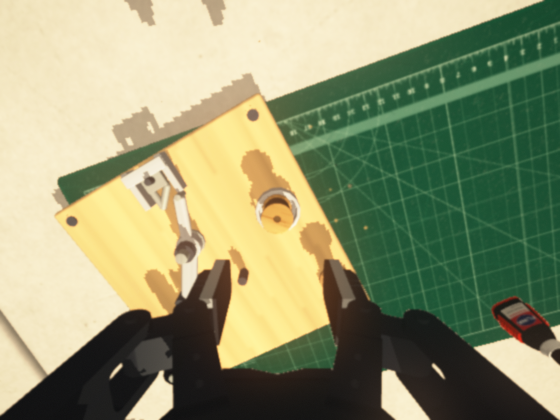

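{"name": "play_rows", "arguments": {"moves": [{"slide": [-0.04,-0.025,0],"rot": [0,0,0],"hand": 0.55},{"slide": [-0.08,-0.05,0],"rot": [0,0,0],"hand": 0.55},{"slide": [-0.12,-0.075,0],"rot": [0,0,0],"hand": 0.55},{"slide": [-0.13,-0.082,0.01],"rot": [0,0,0],"hand": 0.55},{"slide": [-0.13,-0.082,0.03],"rot": [0,0,0],"hand": 0.55},{"slide": [-0.13,-0.082,0.03],"rot": [0,0,0],"hand": 0.55},{"slide": [-0.13,-0.082,0.03],"rot": [0,0,0],"hand": 0.55}]}}

```text
time_s: 7.9
eef_pos: [0.6658, -0.0423, 0.0972]
tool_rot: [-3.141, -0.004, 2.801]
wrist_force: [0.5, 0.6, 0.1]
grip_width: 0.0472
grip_force: 0.0
```

```bash
sed -i "s/'w5.png'/'w6.png'/" idl.py; python3 idl.py | grep -v top.spool
```

```text
[ 0.6657507  -0.04228517  0.09716094] [-3.14121363 -0.00443664  2.80113038] [-0.22  0.4   1.69  0.    1.06 -1.45]
wrist spool top 1605 572.1 78.1 13.0 [0.0462 0.0478 0.049 ]
wrist roller top 812 667.0 -46.4 10.1 [0.0658 0.0697 0.0723]
wrist post top 263 576.7 -4.1 5.0 [0.0498 0.0516 0.0529]
scene spool top 35 567.1 77.9 14.9 [0.0449 0.047  0.0512]
scene roller top 31 664.7 -46.9 12.1 [0.0654 0.0693 0.0722]
scene post top 9 575.8 -7.9 4.3 [0.0468 0.0514 0.0528]
```

View pics/w6.png

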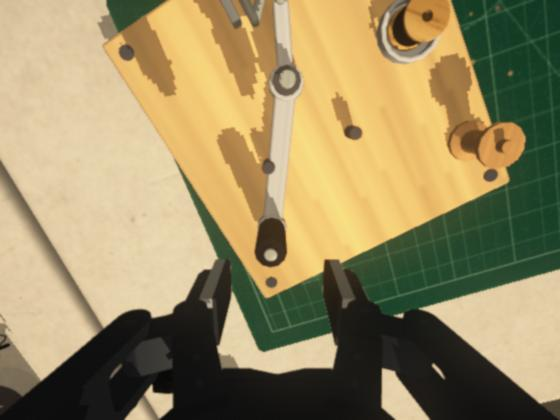

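{"name": "play_rows", "arguments": {"moves": [{"slide": [-0.002,-0.002,0.02],"rot": [0,0,0],"hand": 0.55},{"slide": [-0.002,-0.002,0.045],"rot": [0,0,0],"hand": 0.55},{"slide": [-0.002,-0.002,0.057],"rot": [0,0,0],"hand": 0.55},{"slide": [-0.002,-0.002,0.057],"rot": [0,0,0],"hand": 0.55},{"slide": [-0.002,-0.002,0.057],"rot": [0,0,0],"hand": 0},{"slide": [-0.002,-0.002,0.057],"rot": [0,0,0],"hand": 0},{"slide": [-0.002,-0.002,0.057],"rot": [0,0,0],"hand": 0},{"slide": [-0.002,-0.002,0.057],"rot": [0,0,0],"hand": 0},{"slide": [-0.002,-0.002,0.057],"rot": [0,0,0],"hand": 0}]}}

```text
time_s: 8.95
eef_pos: [0.6697, -0.0464, 0.0442]
tool_rot: [-3.141, 0.003, 2.801]
wrist_force: [-0.9, -2.9, 5.7]
grip_width: 0.0182
grip_force: 58.9
```

Run:
```python
from h import *
s=monitor.read_state();print(s['eef_pos'],s['tool_rot'],s['wrist_force'],s['grip_width'])
p=np.array([.5758,-.0037]);e=s['eef_pos'][:2];v=e-p;print('r,ang',np.hypot(*v),np.degrees(np.arctan2(v[1],v[0])))
T=R.from_euler('xyz',s['tool_rot'])
a0=np.radians(-25.1)
for k in range(1,11):
    dth=.070*k
    w=R.from_euler('z',dth).apply([v[0],v[1],0])-[v[0],v[1],0]
    print(round(dth,3),T.inv().apply(w).round(4),'rotz',round(-np.degrees(dth)/90,4))
```

```text
[ 0.66969027 -0.04635555  0.04421839] [-3.14122838e+00  2.96771268e-03  2.80090483e+00] [-0.85772409 -2.93015735  5.68481851] 0.018222214206611204
r,ang 0.10312554904461901 -24.432904854325006
0.07 [-0.0004  0.0072 -0.    ] rotz -0.0446
0.14 [-0.0002  0.0144 -0.    ] rotz -0.0891
0.21 [ 0.0004  0.0216 -0.    ] rotz -0.1337
0.28 [ 0.0016  0.0287 -0.    ] rotz -0.1783
0.35 [ 0.0032  0.0358 -0.    ] rotz -0.2228
0.42 [ 0.0053  0.0427 -0.    ] rotz -0.2674
0.49 [ 0.0079  0.0494 -0.    ] rotz -0.3119
0.56 [ 0.011   0.0559 -0.0001] rotz -0.3565
0.63 [ 0.0145  0.0622 -0.0001] rotz -0.4011
0.7 [ 0.0185  0.0683 -0.0001] rotz -0.4456
```

{"name": "play_rows", "arguments": {"moves": [{"slide": [-0.0004,0.0072,0],"rot": [0,0,-0.0446],"hand": 0},{"slide": [-0.0002,0.0144,0],"rot": [0,0,-0.0891],"hand": 0},{"slide": [0.0004,0.0216,0],"rot": [0,0,-0.1337],"hand": 0},{"slide": [0.0016,0.0287,0],"rot": [0,0,-0.1783],"hand": 0},{"slide": [0.0032,0.0358,0],"rot": [0,0,-0.2228],"hand": 0},{"slide": [0.0053,0.0427,0],"rot": [0,0,-0.2674],"hand": 0},{"slide": [0.0053,0.0427,0],"rot": [0,0,-0.2674],"hand": 0}]}}

```text
time_s: 9.65
eef_pos: [0.6787, -0.0044, 0.0443]
tool_rot: [-3.139, 0.002, -3.06]
wrist_force: [-2.1, -5.4, 7.3]
grip_width: 0.018
grip_force: 59.1
```

```bash
cat > chk.py <<'E'
from h import *
import sys
s=monitor.read_state();print(s['time_s'],s['eef_pos'],s['tool_rot'],s['wrist_force'],s['grip_width'],s['joints'])
v=np.array(s['eef_pos'][:2])-[.5758,-.0037];a=np.arctan2(v[1],v[0]);th=a+np.radians(25.1);print('r,theta',np.hypot(*v),th)
T=R.from_euler('xyz',s['tool_rot'])
for t in np.arange(.4,.75,.05):
    if t>th:
        w=R.from_euler('z',t-th).apply([*v,0])-[*v,0];print(round(t,2),T.inv().apply(w).round(4),-round(np.degrees(t-th)/90,4))
if len(sys.argv)>1:
    c=cam('wrist');save(c,sys.argv[1])
    c=cam('scene');i=c['frame'][160:310,180:400];cv2.imwrite('pics/s_'+sys.argv[1],cv2.resize(i,None,fx=3.5,fy=3.5,interpolation=cv2.INTER_CUBIC)[:,:,::-1])
E
python3 chk.py
```

```text
9.65 [ 0.67871704 -0.00441414  0.04426492] [-3.13901194e+00  1.55120160e-03 -3.06005239e+00] [-2.05390794 -5.37838667  7.29491215] 0.01801690388745819 [-0.15491947  0.48896511  1.67655907 -0.00259397  0.97395744 -1.80579843]
r,theta 0.1029195222840531 0.43113875412712854
0.45 [-0.0002  0.0019 -0.    ] -0.012
0.5 [-0.0004  0.0071 -0.    ] -0.0438
0.55 [-0.0004  0.0122 -0.    ] -0.0757
0.6 [-0.0001  0.0174 -0.    ] -0.1075
0.65 [ 0.0005  0.0225 -0.0001] -0.1393
0.7 [ 0.0013  0.0276 -0.0001] -0.1712
```

{"name": "play_rows", "arguments": {"moves": [{"slide": [-0.0004,0.0071,0],"rot": [0,0,-0.0438],"hand": 0},{"slide": [-0.0004,0.0122,0],"rot": [0,0,-0.0757],"hand": 0},{"slide": [-0.0001,0.0174,0],"rot": [0,0,-0.1075],"hand": 0},{"slide": [0.0005,0.0225,0],"rot": [0,0,-0.1393],"hand": 0},{"slide": [0.0013,0.0276,0],"rot": [0,0,-0.1712],"hand": 0},{"slide": [0.0013,0.0276,0],"rot": [0,0,-0.1712],"hand": 0},{"slide": [0.0013,0.0276,0],"rot": [0,0,-0.1712],"hand": 0},{"slide": [0.0013,0.0276,0],"rot": [0,0,-0.1712],"hand": 0}]}}

```text
time_s: 10.45
eef_pos: [0.6753, 0.0219, 0.0442]
tool_rot: [-3.138, 0.001, -2.794]
wrist_force: [-2.6, -6.4, 5.5]
grip_width: 0.018
grip_force: 59.1
```

```bash
python3 chk.py f.png; python3 idl.py
```

```text
10.45 [0.67526776 0.02186092 0.04422311] [-3.13824970e+00  6.38248635e-04 -2.79406419e+00] [-2.57884666 -6.4463044   5.51352878] 0.01804465275655884 [-0.11653346  0.48329246  1.68486295 -0.00327464  0.97137273 -2.03301253]
r,theta 0.10269954149802182 0.6896119948401204
0.7 [-0.0001  0.0011 -0.    ] -0.0066
[0.67526944 0.02183977 0.04419741] [-3.13830402e+00  6.67625349e-04 -2.79419243e+00] [-0.12  0.48  1.68 -0.    0.97 -2.03]
wrist spool top 2854 571.7 77.8 13.1 [0.0462 0.0478 0.0489]
wrist post top 570 576.9 -4.1 5.0 [0.0492 0.0516 0.0528]
scene spool top 37 572.6 75.8 13.6 [0.0446 0.0474 0.051 ]
scene post top 10 574.6 -7.9 9.0 [0.0464 0.0499 0.0524]
```

View pics/f.png

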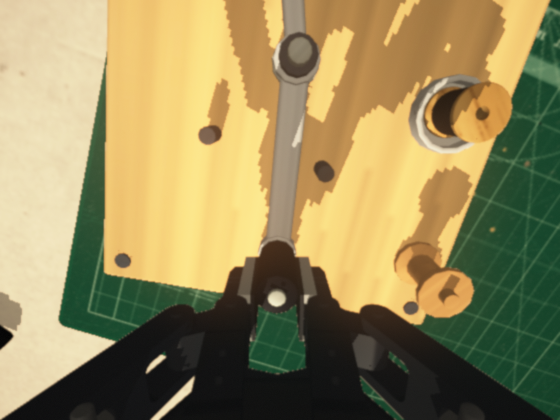

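View pics/s_f.png

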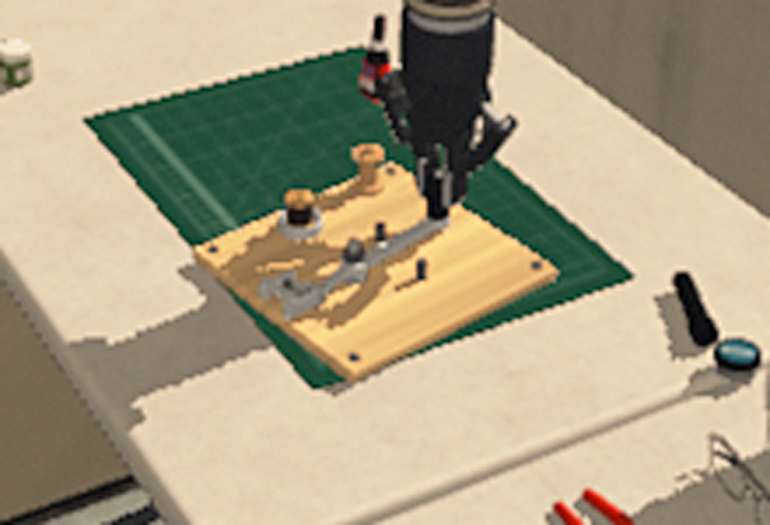

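The wrist view shows the roller gripped at (277,290), with the bar clear of the end-stop pin at (323,172) and the spool upright in the cup near (465,112). The arm is at about 0.69 rad, inside the range to hold.

```bash
python3 -c "
from station import job_done;print(job_done())"
```

```text
the job is handed in; nothing more can be done
None
```

The spool stands released in its cup, and the gripper is holding the tensioner arm by its roller at about 0.69 rad, past the click angle and short of the end stop; I did not confirm the click itself, and the job is handed in.

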